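# Loosen the left-hand wheel nut of the bench sharpener

### The arm

A 6-joint arm with a two-finger parallel gripper is mounted at the origin on the work surface. World frame = base frame: x ahead of the robot, y to its left, z up, the work surface at z = 0. Lengths are in m, angles in rad, forces in N, time in s.
With the tool pointing down it reaches from about 0.35 to 0.775 m from the base axis. Payload 7.3 kg.
Tool frame: the origin (TCP) lies between the finger pads; the fingertips stand 8 mm ahead of it and the grasp point (between the pads) lies 11 mm behind it (robot.nose_length is the distance from the TCP to the fingertips, in m); z points along the fingers, y is the line along which they close (so a half turn about z gives the same grasp; the last joint's range is limited). The gripper opens to 92 mm and grips with 3 to 60 N. Pads are 19 mm wide; open, the fingers measure 130 mm over their backs; the gripper's body (75 mm by 190 mm) begins 47 mm behind the grasp point.
Start: joints at [1.188, 0.342, 1.524, -0, 1.275, -0.146], TCP at [0.123, 0.51, 0.235] pointing down, gripper open.
Joint ranges: [-2.53, 2.53], [-0.77, 2.02], [0.04, 2.7], [-1, 4.14], [0.28, 2.66], [-3.11, 3.11]. Speed limits (rad/s): [2.57, 2.57, 3.14, 3.14, 3.14, 3.14].

### API

Orientations are given as [roll, pitch, yaw] about the fixed x, y, z axes, in that order (R = Rz(yaw) Ry(pitch) Rx(roll)).
In Python, from cell import robot gives the robot as it stands. The module is installed in compiled form; this text tells all that it offers.
- The arm moves only by the shell command python3 -m jog 'ROWS' [FORCE]. ROWS is JSON, a list that holds one entry, the list of rows, each a list of 5 numbers: the gripper's target within -1 to 1 (fully open at 1, half-way at 0, shut at -1), then the shift along the tool's x, y, z in m, then the turn about the tool's z in rad. A call has 1 to 5 rows; each row is the pose to reach, as a shift and turn from the pose commanded when the call began, along the tool's axes at that moment; what a row does not reach only later rows make up. A row lasts 1/12 s, in which the tool goes at most 41.7 mm and 7.16 degrees, less where a joint would pass 70% of its speed; a pose out of reach is approached as far as the arm can. A call with a gripper value outside its range is refused whole. The fingers move at their own pace and stop on an object; FORCE is the grip in N (left out, the last holds). Time passes only in rows, so rows that repeat a pose let the fingers close. It gives the time, the measured TCP pose, the force, the opening and the grip force at its end, in the units of the state.
- robot.observe(): the state, without advancing time (a new reading comes with each control period).
- robot.read_camera(name): name is "scene" or "top"; returns the picture (400x640x3 uint8, red, green, blue); there is no depth.
- robot.camera_model(name): a dict with "camera_matrix" (3x3 intrinsics, pixels), "position" and "attitude" of the camera in the world. Camera axes: x right, y down, z forward; pixel columns grow to the right and rows downward; lengths in m; the calibration is good to about 2 mm. A picture is of the moment at which its call begins. camera_model takes no time and is no camera call.
- robot.hand_in(): hands the job in; it is judged then, once.
The state is a dict: "time": time; "qpos": joint angles; "qvel": joint speeds; "joint_efforts": joint torques, N m; "tool_pos": TCP position; "tool_rot": TCP orientation; "contact_force": force on the tool from outside, world axes, zero at the start; "torque": the same for the moment, N m; "opening": finger opening in m; "grip_force": force on a finger pad.
Only numpy, scipy, OpenCV 4.12 (cv2) and the standard library are available. Lean on these libraries where they do the work, as an engineer would, in place of code of your own. Each camera call takes 0.05 s, during which the arm holds its last target. There are 200 camera calls.

### The job

Get the wheel of the bench sharpener ready for changing: push the wooden block, still standing, sideways out of the way of the yellow front guard, and swing the guard all the way down. With the guard down, loosen the left-hand threaded wheel nut by pushing its arms round clockwise (seen from above), at least half a turn but no more than one full turn. Then swing the guard back up until it is fully shut and let go of everything, leaving the block upright beside the guard's path and the glue bottle, jar and can undisturbed.

Things in the scene. Friction and masses are not known exactly. Their poses are not given: they have to be found in the camera images.
- machine: Green bench sharpener, fixed. Origin on the bench top (z = 0) under the vertical wheel spindle; x axis points from guard to motor, y left, z up. Low base: x -90 to +110 mm, y -110 to +110 mm, top at z = 68 mm. Motor tower behind: x +135 to +275 mm, y -100 to +100 mm, top at 160 mm. Everything is reached from above.
- guard (a joint): Angle of the yellow guard about its bottom hinge: 0 = upright and shut, grows as its top swings forward and down (towards the machine's -x); stop at 1.45 rad = fully down, nearly level. It may start a little ajar (up to 0.2). Friction hinge: it stays wherever it is left and takes about 3 to 5 N at the bar.
- guard_hinge (a point): Middle of the guard's hinge line, 60 mm above the bench and 85 mm in front of the spindle; the line runs along the machine's y. The guard leaf is 170 mm wide (along y), 8 mm thick and spans 10 to 95 mm from the hinge line.
- guard_bar (a point): Middle of the guard's round steel pull bar: 12 mm thick, 120 mm long along the machine's y, 140 mm from the hinge line (45 mm beyond the leaf's edge), on two 12 mm posts at y = -60 and +60 mm. Shut it is 200 mm above the bench; fully down 77 mm above it and 224 mm in front of the spindle. Can be pinched from above, turning in the pinch as the guard swings, or be hooked or pushed.
- nut (a joint): Angle turned from tight, rad: 0 = tight (hard stop, start), grows as the nut turns clockwise seen from above. Left-hand thread: clockwise loosens. The nut does not rise. It stays where it is left; turning takes about 0.22 N m (some 5 N at the middle of an arm). A stop comes after about 1.27 turns.
- nut_hub (a point): Centre of the nut on the vertical spindle axis, at the height of its four arms (115 mm above the bench). Hub: 38 mm diameter, top at z = 126 mm. Four round arms 12 mm thick, 90 degrees apart, level, with 16 mm ball ends whose tips reach 66 mm from the axis; there are 24 mm between arms and wheel.
- nut_yellow_tip (a point): Centre of the ball at the end of the yellow arm of the nut (the other three arms are black), 58 mm from the axis: shows which way the nut stands, which can be any direction at the start.
- rest_top (a point): Middle of the top bar of the fixed steel tool rest, 196 mm above the bench, 98 mm from the spindle axis, somewhere behind the wheel (up to 65 degrees either side of the machine's +x). Bar 12 mm thick, 82 mm long, square to the line to the spindle; a 12 x 14 mm post goes down from it to the base. An obstacle for the gripper's body.
- glue_mid (a point): Middle of a yellow glue bottle with orange cap standing loose on the bench, 52 mm diameter, 150 mm tall. Not to be disturbed.
- jar_mid (a point): Middle of a clear jar with red lid standing loose on the bench, 64 mm diameter, 100 mm tall. Not to be disturbed.
- can_mid (a point): Middle of a bare aluminium can standing loose on the bench, 60 mm diameter, 120 mm tall. Not to be disturbed.
- block_mid (a point): Centre of the loose light wood block standing in front of the shut guard, about 200 mm in front of the spindle: 60 x 80 x 90 mm (its x, y, z), 140 to 280 g, its own y roughly along the guard's width. The guard coming down would strike it; it is clear once wholly beside the 170 mm wide guard. Pushed low down it slides without tipping.
- wheel: Terracotta-coloured grinding wheel lying flat on the base, 164 mm diameter, fixed (does not turn; its own x axis may point any way). Origin on the bench top under the spindle. Its top is at z = 85 mm; a steel washer of 60 mm diameter on it reaches z = 91 mm.

How it is judged:
On the way, in this order (a step that is already met when the one before it is completed fails the run):
1. the block stands upright, clear of the guard's path to one side (more than 110 mm from the machine's middle plane), with the guard still up (below 0.6 rad) ((y of block_mid in the frame of machine above 0.11 m or y of block_mid in the frame of machine below -0.11 m) and angle between block_mid's own z axis and vertical below 0.15 rad and value of joint guard below 0.6 rad), for 0.1 s.
2. the guard is swung all the way down (past 1.35 rad) while the nut is still tight (value of joint guard above 1.35 rad and value of joint nut below 0.3 rad), for 0.1 s.
3. with the guard still down, the nut has been turned clockwise at least half a turn (3.05 rad) (value of joint nut above 3.05 rad and value of joint guard above 1.1 rad), for 0.2 s.
At the end, for the whole second after the job is handed in: Guard shut (within 0.08 rad) and still; nut half a turn (3.05 rad) to one turn (6.5 rad) clockwise from tight and still; block upright (0.15 rad), over 110 mm to one side of the machine's middle plane; glue bottle, jar and can within 30 mm of their starts, not tipped ((y of block_mid in the frame of machine above 0.11 m or y of block_mid in the frame of machine below -0.11 m) and angle between block_mid's own z axis and vertical below 0.15 rad and value of joint guard below 0.08 rad and value of joint nut between 3.05 and 6.5 rad and velocity of joint nut below 0.1 rad/s and velocity of joint guard below 0.05 rad/s and distance of each of glue_mid, jar_mid, can_mid from where it was at the start of the episode below 0.03 m and angle between each of glue_mid, jar_mid, can_mid's own z axis and vertical below 0.35 rad); the robot touches nothing.
It fails at once if the glue bottle, jar or can is shifted more than 30 mm or tipped ((distance of glue_mid from where it was at the start of the episode above 0.03 m or angle between glue_mid's own z axis and vertical above 0.35 rad) or (distance of jar_mid from where it was at the start of the episode above 0.03 m or angle between jar_mid's own z axis and vertical above 0.35 rad) or (distance of can_mid from where it was at the start of the episode above 0.03 m or angle between can_mid's own z axis and vertical above 0.35 rad)).
It fails at once if the block is tipped over (angle between block_mid's own z axis and vertical above 0.6 rad).
It fails at once if the nut is turned clockwise more than one full turn (6.5 rad) (value of joint nut above 6.5 rad).
It fails at once if the nut is turned with the guard up (value of joint nut between 0.4 and 3 rad and value of joint guard below 0.9 rad).
It also fails if it takes over 72 s, if anything falls off the work surface, if the arm or the gripper's body presses on something with over 40 N, if the wrist force passes 120 N, or if a joint passes its speed limit or range.

## Working session

There is one attempt and no reset: what is moved stays moved. The work goes in short steps, Python scripts to look and compute and a shell command to move; the robot and the scene stay as the last step left them, time stands still between calls to the robot, and variables do not carry over. Pictures are saved under pics/ and viewed, at most 10 in all, crops included, and the job is handed in when it is done.

```bash
mkdir -p pics; python3 - <<'E'
from cell import robot
import cv2,json
for n in ("scene","top"):
    im=robot.read_camera(n); cv2.imwrite(f"pics/{n}0.png",im[:,:,::-1])
    m=robot.camera_model(n); print(n,m)
print(robot.observe())
E
```

```text
scene {'camera_matrix': array([[515.32566544,   0.        , 316.7677728 ],
       [  0.        , 515.32566544, 191.97014048],
       [  0.        ,   0.        ,   1.        ]]), 'position': array([ 1.17200111, -0.53783596,  1.0076963 ]), 'attitude': array([-2.40812940e+00,  8.49524295e-04,  7.47219007e-01])}
top {'camera_matrix': array([[418.34788663,   0.        , 323.39780472],
       [  0.        , 418.34788663, 195.50046215],
       [  0.        ,   0.        ,   1.        ]]), 'position': array([0.42808475, 0.02400511, 1.26858306]), 'attitude': array([-2.95987105, -0.01176606, -1.5651002 ])}
{'time': 0.1, 'qpos': array([ 1.18800230e+00,  3.42601499e-01,  1.52489804e+00,  1.59588627e-05,
        1.27537184e+00, -1.45984702e-01]), 'qvel': array([ 0.00222866, -0.00188638, -0.00260345,  0.00142816,  0.00212544,
        0.0013786 ]), 'joint_efforts': array([ 2.66483643e-03, -4.32006741e+01, -2.44694781e+01,  7.19963992e-02,
        5.25870267e-02, -5.60752324e-05]), 'tool_pos': array([0.12300635, 0.51004406, 0.23414938]), 'tool_rot': array([-3.14032975e+00, -2.01111752e-04,  2.90477855e+00]), 'contact_force': array([-0.39990399,  0.28701508, -0.04671273]), 'torque': array([ 0.07331548, -0.03632568, -0.03991244]), 'grip_force': 0.0, 'opening': 0.09192572767981064}
```

View pics/scene0.png

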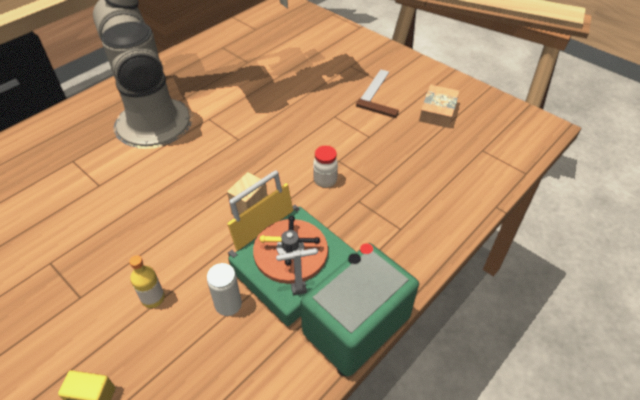

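View pics/top0.png

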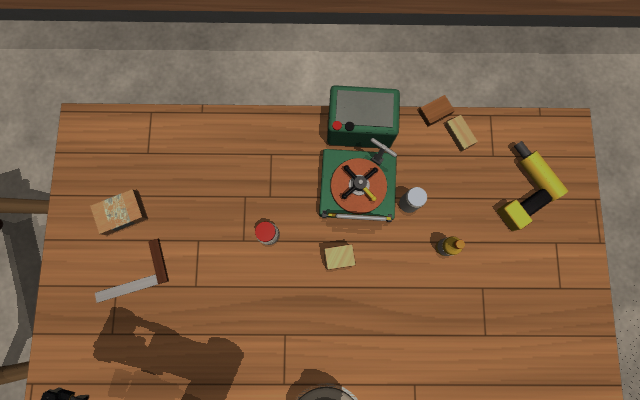

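The scene view shows the machine with its guard shut, a block in front of the guard, the jar at (325,167), the can at (224,290) and the bottle at (147,283). The top view shows the machine about (360,150), the block at (340,257), the jar at (266,232), the can at (416,198) and the bottle at (453,245). I'll zoom in on both for measuring.

```bash
cat > h.py <<'E'
import numpy as np
from scipy.spatial.transform import Rotation as R
from cell import robot
def cam(n):
    m=robot.camera_model(n); return m["camera_matrix"],np.array(m["position"]),R.from_euler("xyz",m["attitude"]).as_matrix()
def proj(n,p):
    K,t,A=cam(n); c=(np.atleast_2d(p)-t)@A@K.T; return c[:,:2]/c[:,2:]
def ray(n,uv):
    K,t,A=cam(n); return t,A@np.linalg.solve(K,[*uv,1])
def atz(n,uv,z):
    t,d=ray(n,uv); return t+d*(z-t[2])/d[2]
def tri(uvs,uvt):
    from scipy.optimize import least_squares
    return least_squares(lambda p:np.r_[proj("scene",p)[0]-uvs,proj("top",p)[0]-uvt],[.5,0,.1]).x
def crop(im,x,y,w,h,s,f):
    import cv2; cv2.imwrite(f,cv2.resize(im[y:y+h,x:x+w,::-1],None,fx=s,fy=s,interpolation=cv2.INTER_CUBIC))
E
python3 - <<'E'
from h import *; import cv2
a=cv2.imread("pics/top0.png")[:,:,::-1]; crop(a,300,80,160,120+72,3,"pics/t1.png") if 0 else crop(a,240,80,240,195,3,"pics/t1.png")
a=cv2.imread("pics/scene0.png")[:,:,::-1]; crop(a,120,135,260,195,3,"pics/s1.png")
for n,uv,z in (("top",(360,182),.12),("top",(266,232),.1),("top",(416,198),.12),("top",(340,257),.09),("top",(459,244),.15)): print(uv,atz(n,uv,z).round(3))
E
```

```text
(360, 182) [ 0.679 -0.091  0.12 ]
(266, 232) [0.538 0.171 0.1  ]
(416, 198) [ 0.634 -0.247  0.12 ]
(340, 257) [ 0.471 -0.036  0.09 ]
(459, 244) [ 0.505 -0.351  0.15 ]
```

View pics/t1.png

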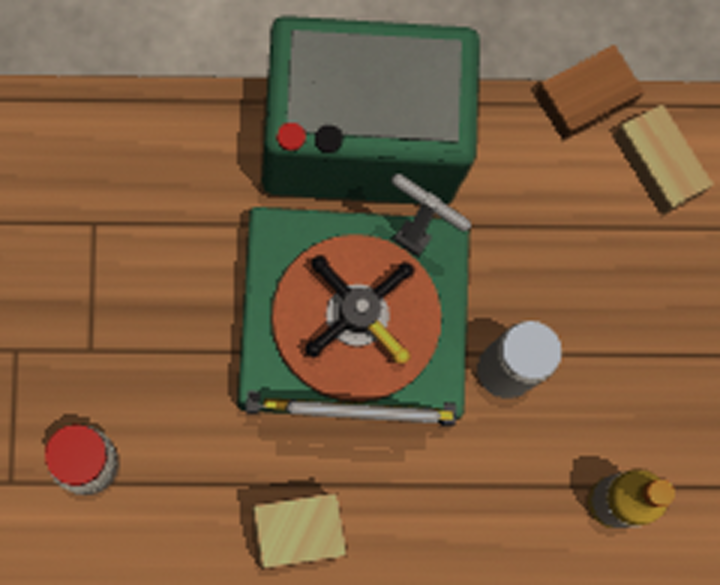

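View pics/s1.png

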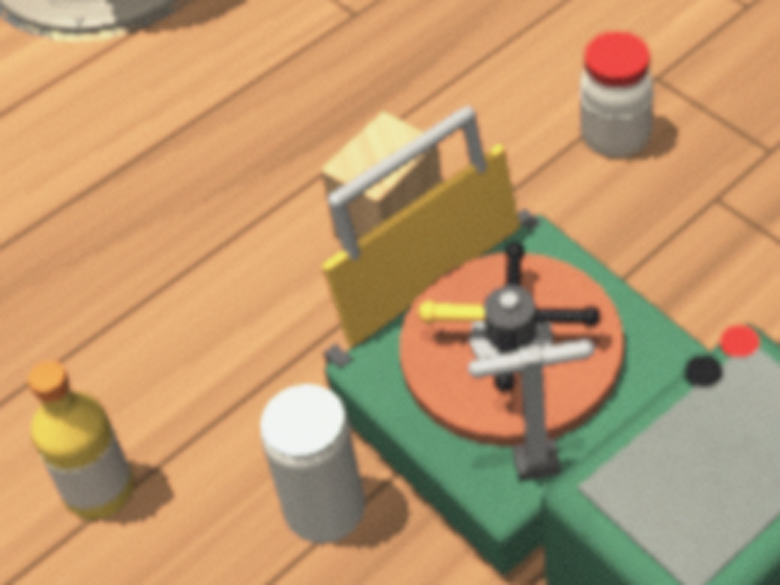

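The crops show these positions in zoomed pixels. Top crop:
- hub (362,307)
- yellow ball (403,356)
- guard bar from (292,408) to (438,415)
- rest bar from (398,180) to (466,225)

Scene crop:
- bar ends (335,200) and (472,115)
- hub (510,300)
- yellow ball (428,311)

```bash
python3 - <<'E'
from h import *
T=lambda u,v:(240+(u+.5)/3-.5,80+(v+.5)/3-.5)
S=lambda u,v:(120+(u+.5)/3-.5,135+(v+.5)/3-.5)
P={}
for n,s,t in (("hubtop",(510,299),(362,306)),("yel",(428,311),(403,356)),("blk180",(593,316),(319,262)),("barR",(336,200),(436,414)),("barL",(470,115),(292,408)),("restA",(475,368),(466,225)),("restB",(590,348),(398,180)),("jar",(617,56),(76,455)),("can",(303,420),(531,350))):
    P[n]=tri(S(*s),T(*t)); print(n,P[n].round(4), (proj("top",P[n])[0]-T(*t)).round(1))
hub=P["hubtop"]; 
h2=atz("top",T(362,306),.126); print("hub z.126",h2.round(4), "scene",atz("scene",S(510,299),.126).round(4))
print("tips",[atz("top",T(*q),.115).round(4) for q in ((403,356),(319,262),(407,270),(314,350))])
print("bar z.2",[atz("top",T(*q),.2).round(4) for q in ((436,414),(292,408))])
print("block top",[atz("top",T(*q),.09).round(4) for q in ((254,506),(334,494),(346,554),(266,568))])
print("base corners z.068",[atz("top",T(*q),.068).round(4) for q in ((250,208),(470,217),(465,420),(240,408))])
print("glue cap",atz("top",T(660,491),.15).round(4),"can",atz("top",T(531,350),.12).round(4),"jar",atz("top",T(76,455),.1).round(4))
print("rest z.202",[atz("top",T(*q),.196).round(4) for q in ((466,225),(398,180))])
E
```

```text
hubtop [ 0.6768 -0.0897  0.1351] [-0.2 -0.2]
yel [ 0.6327 -0.1292  0.1198] [-0.2 -0.1]
blk180 [ 0.7221 -0.0517  0.119 ] [-0.1 -0. ]
barR [ 0.5675 -0.1456  0.2037] [-0.1 -0.1]
barL [ 0.5726 -0.0225  0.1981] [-0.2 -0.1]
restA [ 0.7361 -0.1765  0.2   ] [-0. -0.]
restB [ 0.7781 -0.116   0.1992] [-0.4 -0.4]
jar [0.5403 0.1745 0.0984] [-0.1 -0.1]
can [ 0.6386 -0.2493  0.1207] [0.1 0. ]
hub z.126 [ 0.6783 -0.0913  0.126 ] scene [ 0.6719 -0.0846  0.126 ]
tips [array([ 0.6332, -0.1303,  0.115 ]), array([ 0.723 , -0.0521,  0.115 ]), array([ 0.7159, -0.1355,  0.115 ]), array([ 0.6382, -0.0471,  0.115 ])]
bar z.2 [array([ 0.5677, -0.1465,  0.2   ]), array([ 0.572 , -0.0228,  0.2   ])]
block top [array([0.4944, 0.0079, 0.09  ]), array([ 0.506 , -0.0669,  0.09  ]), array([ 0.4507, -0.0777,  0.09  ]), array([ 0.4374, -0.0035,  0.09  ])]
base corners z.068 [array([0.7896, 0.0131, 0.068 ]), array([ 0.7823, -0.2056,  0.068 ]), array([ 0.5793, -0.1955,  0.068 ]), array([0.5894, 0.0216, 0.068 ])]
glue cap [ 0.5066 -0.353   0.15  ] can [ 0.6389 -0.2493  0.12  ] jar [0.5399 0.1739 0.1   ]
rest z.202 [array([ 0.7372, -0.1773,  0.196 ]), array([ 0.7782, -0.1176,  0.196 ])]
```

```bash
cat > go.py <<'E'
# print shift in tool axes and turn to reach x y z yaw
import sys,numpy as np
from scipy.spatial.transform import Rotation as R
from cell import robot
s=robot.observe(); A=R.from_euler("xyz",s["tool_rot"]); p=s["tool_pos"]
print("t %.2f"%s["time"],"pos",p.round(4),"yaw %.3f"%s["tool_rot"][2],"F",np.round(s["contact_force"],1),"open %.3f"%s["opening"],"q6 %.2f"%s["qpos"][5])
for a in sys.argv[1:]:
    v=[float(k) for k in a.split(",")]
    d=A.inv().apply(np.array(v[:3])-p); tz=-(v[3]-s["tool_rot"][2]+np.pi)%(2*np.pi)-np.pi if 0 else -((v[3]-s["tool_rot"][2]+np.pi)%(2*np.pi)-np.pi)
    print(a,"->",d.round(4),"turn %.3f"%tz,"dist %.3f"%np.linalg.norm(d))
E
python3 -m jog '[[[-1,-0.034,-0.024,0,0],[-1,-0.068,-0.047,0,0],[-1,-0.102,-0.071,0,0],[-1,-0.136,-0.095,0,0],[-1,-0.17,-0.118,0,0]]]' 10
python3 -m jog '[[[-1,-0.034,-0.024,0,-0.1],[-1,-0.068,-0.047,0,-0.2],[-1,-0.102,-0.071,0,-0.3],[-1,-0.136,-0.095,0,-0.4],[-1,-0.17,-0.118,0,-0.4]]]' 
python3 go.py 0.4864,-0.119,0.235,3.31 0.4864,-0.119,0.045,3.31
```

```text
time: 0.52
tool_pos: [0.2612, 0.354, 0.2345]
tool_rot: [-3.141, -0.0, 2.906]
contact_force: [0.9, 0.7, -0.6]
opening: 0.0634
grip_force: 0.0
time: 0.93
tool_pos: [0.3884, 0.2113, 0.2346]
tool_rot: [3.141, -0.0, -2.973]
contact_force: [0.1, 2.1, 0.4]
opening: 0.0294
grip_force: 0.0
t 0.93 pos [0.3884 0.2113 0.2346] yaw -2.973 F [0.1 2.1 0.4] open 0.029 q6 -1.42
0.4864,-0.119,0.235,3.31 -> [-0.041  -0.3421 -0.0005] turn 0.001 dist 0.345
0.4864,-0.119,0.045,3.31 -> [-0.0411 -0.3421  0.1895] turn 0.001 dist 0.393
```

```bash

python3 -m jog '[[[-1,-0.004,-0.038,0,0],[-1,-0.008,-0.076,0,0],[-1,-0.013,-0.114,0,0],[-1,-0.018,-0.152,0,0],[-1,-0.022,-0.190,0,0]]]' >/dev/null
python3 -m jog '[[[-1,-0.004,-0.038,0,0],[-1,-0.008,-0.076,0,0],[-1,-0.012,-0.110,0,0],[-1,-0.014,-0.13,0,0],[-1,-0.014,-0.13,0,0]]]' 
python3 go.py 0.4864,-0.119,0.045,3.31
```

```text
time: 1.77
tool_pos: [0.4763, -0.101, 0.2341]
tool_rot: [-3.141, -0.0, -2.983]
contact_force: [-0.2, -0.5, 0.2]
opening: 0.0003
grip_force: 0.0
t 1.77 pos [ 0.4763 -0.101   0.2341] yaw -2.983 F [-0.2 -0.5  0.2] open 0.000 q6 -2.10
0.4864,-0.119,0.045,3.31 -> [-0.0072 -0.0192  0.1891] turn -0.009 dist 0.190
```

```bash

python3 -m jog '[[[-1,-0.007,-0.019,0.03,0],[-1,-0.007,-0.019,0.07,0],[-1,-0.007,-0.019,0.11,0],[-1,-0.007,-0.019,0.15,0],[-1,-0.007,-0.019,0.187,0]]]' >/dev/null
python3 -m jog '[[[-1,0,0.005,0.002,0],[-1,0,0.012,0.002,0],[-1,0,0.018,0.002,0],[-1,0,0.024,0.002,0],[-1,0,0.03,0.002,0]]]' 
python3 go.py; python3 - <<'E'
from h import *
crop(robot.read_camera("top"),240,150,200,150,4,"pics/t2.png")
E
```

```text
time: 2.6
tool_pos: [0.4822, -0.0849, 0.0481]
tool_rot: [-3.139, 0.004, -2.978]
contact_force: [0.6, -0.6, 0.8]
opening: 0.0004
grip_force: 0.7
t 2.60 pos [ 0.4822 -0.0849  0.0481] yaw -2.978 F [ 0.6 -0.6  0.8] open 0.000 q6 -2.07
```

View pics/t2.png

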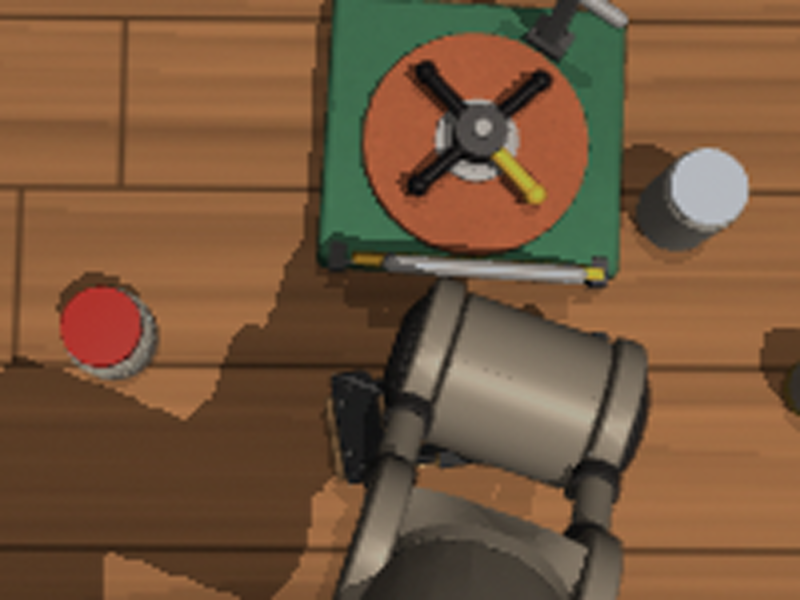

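The gripper now sits beside the block, whose left edge shows near (340,430), and the arm is clear of the guard bar at (490,268). I'll carry on with the push.

```bash

python3 -m jog '[[[-1,0,0.007,0,0],[-1,0,0.014,0,0],[-1,0,0.021,0,0],[-1,0,0.028,0,0],[-1,0,0.035,0,0]]]' | grep -E "pos|contact"
python3 -m jog '[[[-1,0,0.007,0,0],[-1,0,0.014,0,0],[-1,0,0.021,0,0],[-1,0,0.028,0,0],[-1,0,0.035,0,0]]]' | grep -E "pos|contact"
python3 -m jog '[[[-1,0,0.007,0,0],[-1,0,0.014,0,0],[-1,0,0.021,0,0],[-1,0,0.026,0,0],[-1,0,0.027,0,0]]]' | grep -E "pos|contact"
python3 -m jog '[[[-1,0,-0.005,0,0],[-1,0,-0.02,0,0],[-1,0,-0.03,-0.03,0],[-1,0,-0.03,-0.07,0],[-1,0,-0.03,-0.11,0]]]' >/dev/null
python3 -m jog '[[[1,0,-0.02,-0.04,0],[1,0,-0.06,-0.08,0],[1,0,-0.1,-0.08,0],[1,0,-0.14,-0.08,0],[1,0,-0.18,-0.08,0]]]' >/dev/null
python3 go.py 0.5698,-0.0847,0.26,1.53;  python3 - <<'E'
from h import *
crop(robot.read_camera("top"),200,110,267,200,3,"pics/t3.png")
E
```

```text
tool_pos: [0.4749, -0.05, 0.0458]
contact_force: [0.4, -2.0, 1.8]
tool_pos: [0.4691, -0.0154, 0.0456]
contact_force: [0.3, -2.0, 1.2]
tool_pos: [0.4646, 0.0114, 0.0456]
contact_force: [0.2, -0.9, 1.4]
t 4.73 pos [ 0.4979 -0.1904  0.2372] yaw -2.978 F [0.5 0.6 0. ] open 0.029 q6 -2.24
0.5698,-0.0847,0.26,1.53 -> [-0.0882  0.0926 -0.0228] turn 1.775 dist 0.130
```

View pics/t3.png

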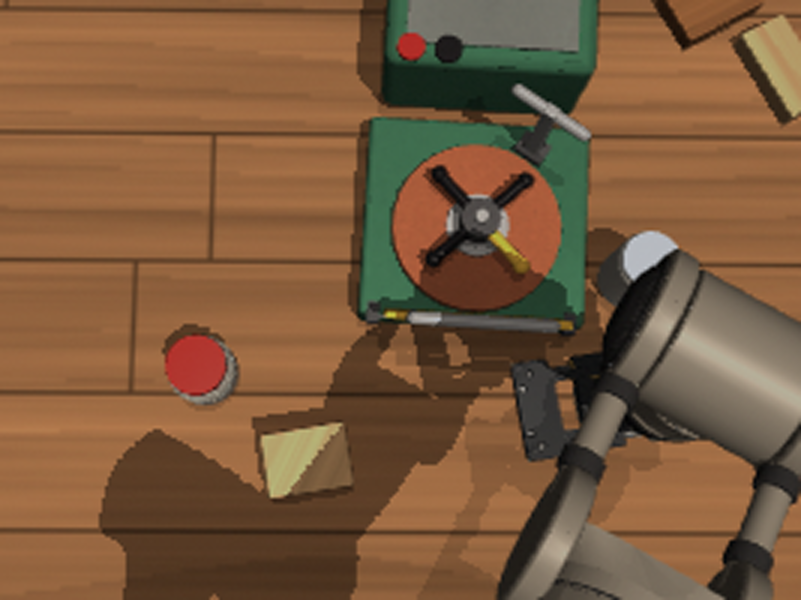

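The block stands upright at zoomed pixel (306,460), clear of the jar at (196,365). Next I'll turn the gripper to line up with the bar.

```bash

python3 -m jog '[[[1,0,0,-0.02,0.12],[1,0,0,-0.02,0.24],[1,0,0,-0.02,0.36],[1,0,0,-0.02,0.48],[1,0,0,-0.02,0.60]]]' >/dev/null
python3 -m jog '[[[1,0,0,0,0.12],[1,0,0,0,0.24],[1,0,0,0,0.36],[1,0,0,0,0.48],[1,0,0,0,0.60]]]' >/dev/null
python3 -m jog '[[[1,0,0,0,0.12],[1,0,0,0,0.24],[1,0,0,0,0.36],[1,0,0,0,0.48],[1,0,0,0,0.575]]]' >/dev/null
python3 - <<'E'
from h import *
c=np.array([atz("top",(200+(u+.5)/3-.5,110+(v+.5)/3-.5),.09) for u,v in ((260,432),(342,422),(353,488),(270,499))])
m=c.mean(0)-[.6776,-.0913,0]; print(c.round(3),m.round(4)); a=.041
print("machine frame y of corners",[round(float(a*(q[0]-.6776)+q[1]+.0913),4) for q in c])
E
python3 go.py 0.5698,-0.0847,0.26,1.53 0.5698,-0.0847,0.189,1.53
```

```text
[[0.479 0.114 0.09 ]
 [0.489 0.038 0.09 ]
 [0.428 0.027 0.09 ]
 [0.418 0.103 0.09 ]] [-0.2242  0.1618  0.09  ]
machine frame y of corners [0.197, 0.1212, 0.108, 0.184]
t 6.03 pos [ 0.4973 -0.1883  0.2551] yaw 1.523 F [ 1.1 -1.2  0.3] open 0.092 q6 -0.46
0.5698,-0.0847,0.26,1.53 -> [ 0.107   0.0675 -0.0048] turn -0.007 dist 0.127
0.5698,-0.0847,0.189,1.53 -> [0.1069 0.0676 0.0662] turn -0.007 dist 0.143
```

```bash

python3 -m jog '[[[1,0.03,0.018,-0.005,0],[1,0.06,0.036,-0.005,0],[1,0.09,0.054,-0.005,-0.007],[1,0.107,0.0675,-0.005,-0.007],[1,0.107,0.0675,-0.005,-0.007]]]' >/dev/null
python3 -m jog '[[[1,0,0,0.02,0],[1,0,0,0.04,0],[1,0,0,0.06,0],[1,0,0,0.072,0],[1,0,0,0.072,0]]]' | grep -E "pos|contact"
python3 -m jog '[[[-1,0,0,0,0],[-1,0,0,0,0],[-1,0,0,0,0],[-1,0,0,0,0],[-1,0,0,0,0]]]' 15 >/dev/null
python3 -m jog '[[[-1,0,0,0,0],[-1,0,0,0,0],[-1,0,0,0,0],[-1,0,0,0,0],[-1,0,0,0,0]]]' 15
python3 go.py
```

```text
tool_pos: [0.5673, -0.0843, 0.1853]
contact_force: [0.2, -0.3, 0.3]
time: 7.7
tool_pos: [0.5695, -0.084, 0.1886]
tool_rot: [-3.142, -0.0, 1.537]
contact_force: [0.4, 0.0, -0.3]
opening: 0.0298
grip_force: 0.0
t 7.70 pos [ 0.5695 -0.084   0.1886] yaw 1.537 F [ 0.4  0.  -0.3] open 0.030 q6 -0.25
```

```bash

python3 -m jog '[[[-1,0,0,0,0],[-1,0,0,0,0],[-1,0,0,0,0],[-1,0,0,0,0],[-1,0,0,0,0]]]' 15
python3 - <<'E'
import numpy as np
from cell import robot
p=robot.observe()["tool_pos"]; a0=np.arcsin((.5927-p[0])/.14) ; print("angle",a0)
# machine-x travel & drop from current; tool y ~ machine +x
for a in np.arange(a0,1.5,.1): print(round(a,2), "ty %.4f tz %.4f"%(-.14*(np.sin(a)-np.sin(a0)), -.14*(np.cos(a)-np.cos(a0))))
E
```

```text
time: 8.12
tool_pos: [0.569, -0.084, 0.1886]
tool_rot: [-3.14, -0.0, 1.537]
contact_force: [-3.6, 0.3, 0.9]
opening: 0.0115
grip_force: 15.0
angle 0.17021555724878804
0.17 ty -0.0000 tz -0.0000
0.27 ty -0.0137 tz 0.0031
0.37 ty -0.0269 tz 0.0075
0.47 ty -0.0397 tz 0.0132
0.57 ty -0.0519 tz 0.0201
0.67 ty -0.0632 tz 0.0283
0.77 ty -0.0738 tz 0.0375
0.87 ty -0.0833 tz 0.0477
0.97 ty -0.0918 tz 0.0589
1.07 ty -0.0991 tz 0.0708
1.17 ty -0.1052 tz 0.0834
1.27 ty -0.1100 tz 0.0965
1.37 ty -0.1135 tz 0.1101
1.47 ty -0.1156 tz 0.1239
```

```bash

python3 -m jog '[[[-1,0,-0.0137,0.0031,0],[-1,0,-0.0269,0.0075,0],[-1,0,-0.0397,0.0132,0],[-1,0,-0.0519,0.0201,0],[-1,0,-0.0632,0.0283,0]]]' | grep -E "pos|contact|open"
python3 -m jog '[[[-1,0,-0.0106,0.0092,0],[-1,0,-0.0201,0.0194,0],[-1,0,-0.0286,0.0306,0],[-1,0,-0.0359,0.0425,0],[-1,0,-0.042,0.0551,0]]]' | grep -E "pos|contact|open"
python3 -m jog '[[[-1,0,-0.0048,0.0131,0],[-1,0,-0.0083,0.0267,0],[-1,0,-0.010,0.0378,0],[-1,0,-0.0104,0.042,0],[-1,0,-0.0104,0.042,0]]]' | grep -E "pos|contact|open"
python3 go.py
```

```text
tool_pos: [0.5073, -0.0811, 0.1612]
contact_force: [3.1, 5.2, 2.4]
opening: 0.0112
tool_pos: [0.4639, -0.0791, 0.1052]
contact_force: [-0.1, 7.4, 3.5]
opening: 0.0111
tool_pos: [0.4519, -0.0786, 0.0617]
contact_force: [-2.5, 5.7, -3.8]
opening: 0.0113
t 9.37 pos [ 0.4519 -0.0786  0.0617] yaw 1.536 F [-2.5  5.7 -3.8] open 0.011 q6 -0.31
```

```bash

python3 -m jog '[[[-1,0,0,0.002,0],[-1,0,0,0.004,0],[-1,0,0,0.004,0],[-1,0,0,0.004,0],[-1,0,0,0.004,0]]]' | grep -E "pos|contact|open"
python3 -m jog '[[[0.2,0,0,0,0],[0.2,0,0,0,0],[0.2,0,0,0,0],[0.2,0,0,0,0],[0.2,0,0,0,0]]]' | grep -E "pos|contact|open"
python3 -m jog '[[[0.6,0,0,0,0],[0.6,0,0,0,0],[0.6,0,0,-0.03,0],[0.6,0,0,-0.07,0],[0.6,0,0,-0.11,0]]]' | grep -E "pos|contact|open"
python3 - <<'E'
from h import *
a=robot.read_camera("scene"); crop(a,120,120,266,200,3,"pics/s3.png")
E
python3 go.py
```

```text
tool_pos: [0.4519, -0.0791, 0.0593]
contact_force: [-8.9, 3.0, 11.0]
opening: 0.0114
tool_pos: [0.4543, -0.0803, 0.0592]
contact_force: [-0.8, 0.7, 1.1]
opening: 0.0401
tool_pos: [0.4531, -0.0799, 0.1699]
contact_force: [0.8, -0.5, -0.4]
opening: 0.0717
t 10.67 pos [ 0.4572 -0.0812  0.1778] yaw 1.537 F [ 3.2 -0.4  6.4] open 0.073 q6 -0.31
```

View pics/s3.png

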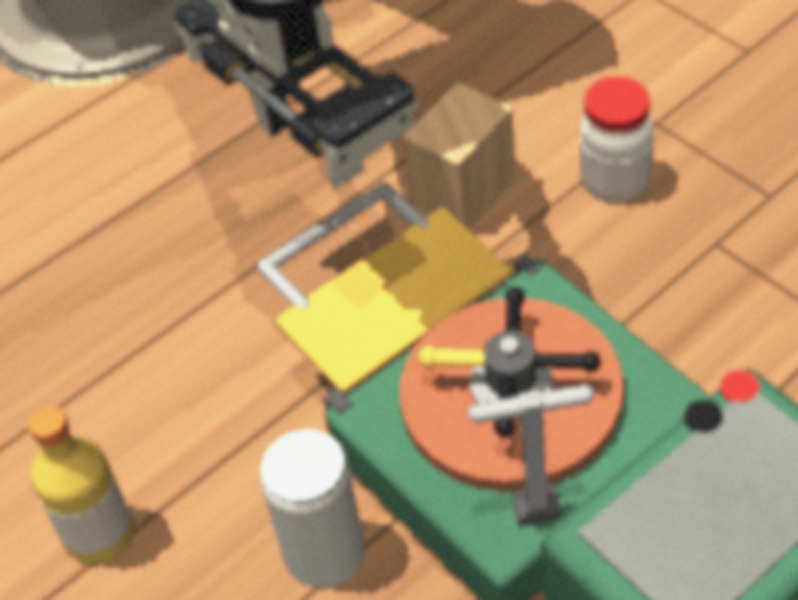

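The guard is down: the leaf lies flat at about (390,300) and the bar at (330,225). The block stands upright at (460,150), and the nut, can and jar haven't moved. Now the nut.

```bash

python3 -m jog '[[[-1,0,0.01,-0.03,-0.12],[-1,0,0.03,-0.06,-0.24],[-1,0,0.06,-0.06,-0.36],[-1,0,0.09,-0.06,-0.48],[-1,0,0.12,-0.06,-0.6]]]' >/dev/null
python3 -m jog '[[[-1,0,0,0,-0.12],[-1,0,0,0,-0.24],[-1,0,0,0,-0.36],[-1,0,0,0,-0.39],[-1,0,0,0,-0.39]]]' 10 >/dev/null
python3 -m jog '[[[-1,0,0,0,0],[-1,0,0,0,0],[-1,0,0,0,0],[-1,0,0,0,0],[-1,0,0,0,0]]]' >/dev/null
python3 go.py 0.6713,-0.1359,0.235,2.531 0.6713,-0.1359,0.111,2.531
python3 - <<'E'
import numpy as np
psi=2.531; X=np.array([np.cos(psi),np.sin(psi)]); Y=np.array([np.sin(psi),-np.cos(psi)])
f=lambda t:.045*np.array([np.cos(t),np.sin(t)])
for c in range(4):
    t0=np.radians(262-55*c)
    print(c,[[round(float((f(t0-np.radians(11*k))-f(t0))@A),4) for A in (X,Y)] for k in range(1,6)])
E
```

```text
t 11.92 pos [ 0.5739 -0.0842  0.2292] yaw 2.526 F [0.1 0.1 0.2] open 0.000 q6 -1.23
0.6713,-0.1359,0.235,2.531 -> [-0.1094  0.014  -0.0058] turn -0.005 dist 0.110
0.6713,-0.1359,0.111,2.531 -> [-0.1094  0.014   0.1182] turn -0.005 dist 0.162
0 [[0.008, -0.0032], [0.0165, -0.0047], [0.0251, -0.0047], [0.0336, -0.0029], [0.0416, 0.0004]]
1 [[0.0072, 0.0048], [0.0133, 0.0108], [0.0182, 0.0179], [0.0217, 0.0258], [0.0235, 0.0343]]
2 [[0.0002, 0.0086], [-0.0012, 0.0171], [-0.0042, 0.0252], [-0.0087, 0.0326], [-0.0146, 0.0389]]
3 [[-0.0069, 0.0051], [-0.0147, 0.0088], [-0.0231, 0.011], [-0.0317, 0.0115], [-0.0402, 0.0104]]
```

```bash

python3 -m jog '[[[-1,-0.03,0.004,-0.005,0],[-1,-0.065,0.008,-0.005,0],[-1,-0.1,0.013,-0.005,-0.005],[-1,-0.1094,0.014,-0.005,-0.005],[-1,-0.1094,0.014,-0.005,-0.005]]]' >/dev/null
python3 -m jog '[[[-1,0,0,0.02,0],[-1,0,0,0.04,0],[-1,0,0,0.06,0],[-1,0,0,0.07,0],[-1,0,0,0.07,0]]]' | grep -E "pos|contact"
python3 go.py 0.6713,-0.1359,0.111,2.531; python3 - <<'E'
from h import *
a=robot.read_camera("scene"); crop(a,200,130,200,150,4,"pics/s4.png")
E
```

```text
tool_pos: [0.6695, -0.135, 0.1617]
contact_force: [-0.1, 0.3, -0.5]
t 12.75 pos [ 0.6695 -0.135   0.1617] yaw 2.532 F [-0.1  0.3 -0.5] open 0.001 q6 -1.27
0.6713,-0.1359,0.111,2.531 -> [-0.0022  0.0004  0.0506] turn 0.001 dist 0.051
```

View pics/s4.png

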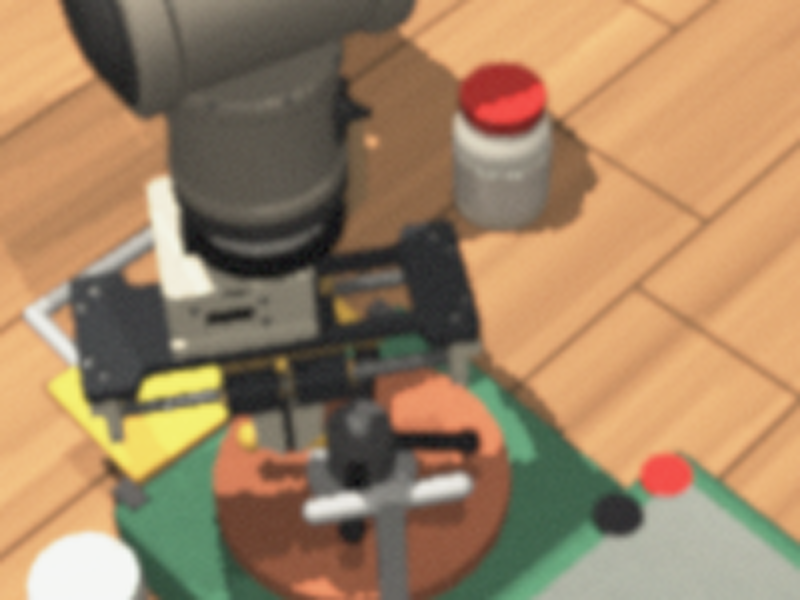

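The closed fingers, at about (290,430), are between the yellow arm and the next arm. The gripper body is clear of the rest bar at (390,495). I'll lower and start the orbit.

```bash

python3 -m jog '[[[-1,-0.002,0,0.01,0],[-1,-0.002,0,0.02,0],[-1,-0.002,0,0.035,0],[-1,-0.002,0,0.05,0],[-1,-0.002,0,0.05,0]]]' | grep -E "pos|contact"
python3 -m jog '[[[-1,0.008,-0.0032,0,0],[-1,0.0165,-0.0047,0,0],[-1,0.0251,-0.0047,0,0],[-1,0.0336,-0.0029,0,0],[-1,0.0416,0.0004,0,0]]]' | grep -E "pos|contact"
python3 go.py; python3 - <<'E'
import numpy as np
t=np.radians(207); print(.6776+.045*np.cos(t),-.0913+.045*np.sin(t))
E
```

```text
tool_pos: [0.6714, -0.1365, 0.1108]
contact_force: [0.3, -0.8, -1.3]
tool_pos: [0.6417, -0.1152, 0.1168]
contact_force: [6.6, -6.5, 2.8]
t 13.63 pos [ 0.6417 -0.1152  0.1168] yaw 2.531 F [ 6.6 -6.5  2.8] open 0.001 q6 -1.25
0.6375047064115235 -0.11172957248827961
```

```bash

python3 -m jog '[[[-1,0.0072,0.0048,0.002,0],[-1,0.0133,0.0108,0.004,0],[-1,0.0182,0.0179,0.004,0],[-1,0.0217,0.0258,0.004,0],[-1,0.0235,0.0343,0.004,0]]]' | grep -E "pos|contact"
python3 -m jog '[[[-1,0.0002,0.0086,0,0],[-1,-0.0012,0.0171,0,0],[-1,-0.0042,0.0252,0,0],[-1,-0.0087,0.0326,0,0],[-1,-0.0146,0.0389,0,0]]]' | grep -E "pos|contact"
python3 go.py; python3 - <<'E'
import numpy as np
t=np.radians(97); print(.6776+.045*np.cos(t),-.0913+.045*np.sin(t))
E
```

```text
tool_pos: [0.6411, -0.0748, 0.1139]
contact_force: [-3.7, -10.6, 6.9]
tool_pos: [0.6727, -0.048, 0.1109]
contact_force: [-5.2, -2.3, 1.0]
t 14.47 pos [ 0.6727 -0.048   0.1109] yaw 2.532 F [-5.2 -2.3  1. ] open 0.000 q6 -1.14
0.6721158795467683 -0.046635423176140514
```

```bash

python3 -m jog '[[[-1,-0.0069,0.0051,0,0],[-1,-0.0147,0.0088,0,0],[-1,-0.0231,0.011,0,0],[-1,-0.0317,0.0115,0,0],[-1,-0.0402,0.0104,0,0]]]' | grep -E "pos|contact"
python3 -m jog '[[[-1,0,0,0,0],[-1,0.006,0,0,0],[-1,0.006,0,-0.03,0],[-1,0.006,0,-0.07,0],[-1,0.006,0,-0.11,0]]]' | grep -E "pos|contact"
python3 -m jog '[[[-1,0.04,0,-0.01,0],[-1,0.08,0,-0.01,0],[-1,0.12,0,-0.01,0],[-1,0.16,0,-0.01,0],[-1,0.2,0,-0.01,0]]]' | grep -E "pos|contact"
python3 go.py; python3 - <<'E'
from h import *
a=robot.read_camera("top"); crop(a,200,110,267,200,3,"pics/t5.png")
E
```

```text
tool_pos: [0.7111, -0.0604, 0.1101]
contact_force: [-6.6, 5.6, 1.0]
tool_pos: [0.7068, -0.0587, 0.2211]
contact_force: [0.5, 0.4, 0.7]
tool_pos: [0.5417, 0.0564, 0.231]
contact_force: [0.8, 0.1, 0.7]
t 15.72 pos [0.5417 0.0564 0.231 ] yaw 2.532 F [0.8 0.1 0.7] open 0.001 q6 -1.00
```

View pics/t5.png

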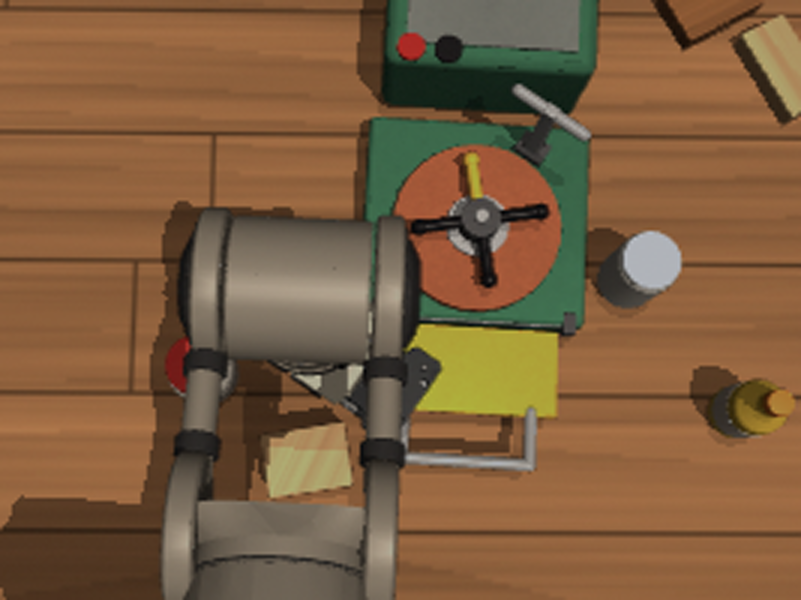

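The yellow ball is now at zoomed pixel (472,158) with the hub at (482,215). It points about 10°, down from 221°, so the nut turned about 211° (3.7 rad), inside the allowed range. The guard is still down. Next I'll fetch the bar.

```bash

python3 -m jog '[[[0.6,0,0,0,0.12],[0.6,0,0,0,0.24],[0.6,0,0,0,0.36],[0.6,0,0,0,0.48],[0.6,0,0,0,0.6]]]' >/dev/null
python3 -m jog '[[[0.6,0,0,0,0.12],[0.6,0,0,0,0.24],[0.6,0,0,0,0.36],[0.6,0,0,0,0.395],[0.6,0,0,0,0.395]]]' >/dev/null
python3 go.py 0.4535,-0.080,0.17,1.537 0.4535,-0.080,0.063,1.537
```

```text
t 16.60 pos [0.5437 0.0555 0.2309] yaw 1.536 F [ 0.7 -0.4 -0.8] open 0.063 q6 -0.00
0.4535,-0.080,0.17,1.537 -> [-0.1386 -0.0855  0.0608] turn -0.001 dist 0.174
0.4535,-0.080,0.063,1.537 -> [-0.1385 -0.0857  0.1678] turn -0.001 dist 0.234
```

```bash

python3 -m jog '[[[0.6,-0.033,-0.02,0,0],[0.6,-0.066,-0.04,0,0],[0.6,-0.099,-0.06,0,0],[0.6,-0.13,-0.08,0.02,0],[0.6,-0.1386,-0.0856,0.05,0]]]' >/dev/null
python3 -m jog '[[[0.6,0,0,0.03,0],[0.6,0,0,0.06,0],[0.6,0,0,0.09,0],[0.6,0,0,0.117,0],[0.6,0,0,0.117,0]]]' | grep -E "pos|contact"
python3 -m jog '[[[-1,0,0,0,0],[-1,0,0,0,0],[-1,0,0,0,0],[-1,0,0,0,0],[-1,0,0,0,0]]]' 15 >/dev/null
python3 -m jog '[[[-1,0,0,0,0],[-1,0,0,0,0],[-1,0,0,0,0],[-1,0,0,0,0],[-1,0,0,0,0]]]' 15
python3 go.py 0.5925,-0.084,0.19,1.537
python3 - <<'E'
import numpy as np
for a in np.arange(1.45,-.08,-.1): print(round(a,2), "ty %.4f tz %.4f"%(-.14*(np.sin(a)-np.sin(1.45)), -.14*(np.cos(a)-np.cos(1.45))))
E
```

```text
tool_pos: [0.4531, -0.0803, 0.0626]
contact_force: [-4.5, -2.1, 0.0]
time: 18.27
tool_pos: [0.4518, -0.0796, 0.063]
tool_rot: [-3.138, -0.001, 1.538]
contact_force: [-10.4, -2.6, 8.1]
opening: 0.0117
grip_force: 13.7
t 18.27 pos [ 0.4518 -0.0796  0.063 ] yaw 1.538 F [-10.4  -2.6   8.1] open 0.012 q6 -0.31
0.5925,-0.084,0.19,1.537 -> [ 0.0004  0.1402 -0.1276] turn 0.001 dist 0.190
1.45 ty -0.0000 tz -0.0000
1.35 ty 0.0024 tz -0.0138
1.25 ty 0.0061 tz -0.0273
1.15 ty 0.0112 tz -0.0403
1.05 ty 0.0175 tz -0.0528
0.95 ty 0.0251 tz -0.0646
0.85 ty 0.0338 tz -0.0755
0.75 ty 0.0436 tz -0.0856
0.65 ty 0.0543 tz -0.0946
0.55 ty 0.0658 tz -0.1025
0.45 ty 0.0781 tz -0.1092
0.35 ty 0.0910 tz -0.1146
0.25 ty 0.1043 tz -0.1188
0.15 ty 0.1181 tz -0.1216
0.05 ty 0.1320 tz -0.1230
-0.05 ty 0.1460 tz -0.1230
```

```bash

python3 -m jog '[[[-1,0,0.0024,-0.0138,0],[-1,0,0.0061,-0.0273,0],[-1,0,0.0112,-0.0403,0],[-1,0,0.0175,-0.0528,0],[-1,0,0.0251,-0.0646,0]]]' | grep -E "pos|contact|open"
python3 -m jog '[[[-1,0,0.0087,-0.0109,0],[-1,0,0.0185,-0.021,0],[-1,0,0.0292,-0.03,0],[-1,0,0.0407,-0.0379,0],[-1,0,0.053,-0.0446,0]]]' | grep -E "pos|contact|open"
python3 -m jog '[[[-1,0,0.0129,-0.0054,0],[-1,0,0.0262,-0.0096,0],[-1,0,0.04,-0.0124,0],[-1,0,0.0539,-0.0138,0],[-1,0,0.0609,-0.0139,0]]]' | grep -E "pos|contact|open"
python3 -m jog '[[[-1,0,0.001,0,0],[-1,0,0.002,0,0],[-1,0,0.002,0,0],[-1,0,0.002,0,0],[-1,0,0.002,0,0]]]' | grep -E "pos|contact|open"
```

```text
tool_pos: [0.4747, -0.0808, 0.1271]
contact_force: [-11.8, -5.1, 0.3]
opening: 0.0115
tool_pos: [0.5286, -0.0833, 0.1738]
contact_force: [-11.1, -4.6, 10.2]
opening: 0.0113
tool_pos: [0.5914, -0.0858, 0.1868]
contact_force: [-27.4, -4.5, 20.8]
opening: 0.0121
tool_pos: [0.5908, -0.0857, 0.1866]
contact_force: [-16.0, -3.4, 10.2]
opening: 0.0111
```

```bash

python3 -m jog '[[[0.3,0,0,0,0],[0.3,0,0,0,0],[0.3,0,0,0,0],[0.3,0,0,0,0],[0.3,0,0,0,0]]]' | grep -E "pos|contact|open"
python3 -m jog '[[[0.3,0,0,0,0],[0.3,0,0,0,0],[0.3,0,0,0,0],[0.3,0,0,-0.02,0],[0.3,0,0,-0.05,0]]]' | grep -E "pos|contact|open"
python3 -m jog '[[[0.3,0,0,-0.03,0],[0.3,0,-0.04,-0.03,0],[0.3,0,-0.08,-0.03,0],[0.3,0,-0.12,-0.03,0],[0.3,0,-0.16,-0.03,0]]]' | grep -E "pos|contact|open"
python3 -m jog '[[[0.3,0.03,0,0,0],[0.3,0.06,0,0,0],[0.3,0.09,0,0,0],[0.3,0.12,0,0,0],[0.3,0.15,0,0,0]]]' >/dev/null
python3 -m jog '[[[0.3,0.03,0,0,0],[0.3,0.06,0,0,0],[0.3,0.06,0,0,0],[0.3,0.06,0,0,0],[0.3,0.06,0,0,0]]]' | grep -E "pos|contact|open"
python3 - <<'E'
from h import *; import cv2
a=robot.read_camera("top"); b=robot.read_camera("scene")
cv2.imwrite("pics/end.png",np.vstack([cv2.resize(a[110:310,240:490,::-1],None,fx=2.4,fy=1.45),cv2.resize(b[120:320,120:370,::-1],None,fx=2.4,fy=1.45)]) if 0 else np.hstack([cv2.resize(x[110:330,c:c+200,::-1],None,fx=2,fy=2) for x,c in ((a,260),(b,150))]))
E
```

```text
tool_pos: [0.5946, -0.0846, 0.1861]
contact_force: [1.2, -0.4, 0.2]
opening: 0.0404
tool_pos: [0.5929, -0.0843, 0.2337]
contact_force: [1.4, -1.0, 0.8]
opening: 0.0595
tool_pos: [0.4327, -0.079, 0.2661]
contact_force: [-0.4, -1.2, 0.8]
opening: 0.0595
tool_pos: [0.4415, 0.1303, 0.2663]
contact_force: [0.7, -0.7, -0.2]
opening: 0.0597
```

View pics/end.png

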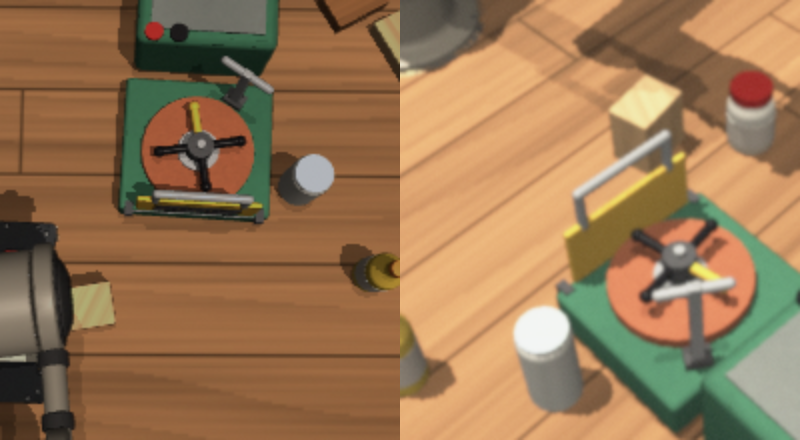

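The guard is up with its bar at (155–250, ~198) in the left half. The block is upright, the yellow arm is unchanged and the can hasn't moved. I'll check the guard angle by number before handing in.

```bash
python3 - <<'E'
from h import *
m=np.mean([atz("top",(260+(u+.5)/2-.5,110+(v+.5)/2-.5),.2) for u,v in ((157,195),(250,201))],axis=0)
d=(m-[.6776,-.0913,0])[:2]; x=d@[np.cos(.041),-np.sin(.041)]; print("bar x' %.4f angle %.3f"%(x,(-x-.085)/.14))
d=np.array([.5908-.6776,-.0857+.0913]); x=d@[np.cos(.041),-np.sin(.041)]; print("from gripper %.3f"%((-x-.085)/.14))
E
```

```text
bar x' -0.0873 angle 0.016
from gripper 0.014
```

```bash
python3 -c "
from cell import robot
print(robot.hand_in())"
```

```text
the job is handed in; nothing more can be done
None
```

The job is handed in (no verdict came back): the block was pushed aside and stands upright, the nut is about 3.7 rad clockwise from tight, the guard is shut to about 0.015 rad, and the gripper has let go of everything; the can and jar look unmoved, and the glue bottle was last seen only partly in frame.

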